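# Tip a lens housing under the light bar and clamp it in the inspection fixture

### The arm

A 7-joint arm with a two-finger parallel gripper is mounted at the origin on the work surface; the furniture and walls round the work are solid. World frame = base frame: x ahead of the robot, y to its left, z up, the work surface at z = 0. Lengths are in m, angles in rad, forces in N, time in s.
With the tool pointing down it reaches from about 0.425 to 0.925 m from the base axis. Payload 6.8 kg.
Tool frame: the origin (TCP) lies midway between the tips of the shut fingers; the grasp point (between the pads) lies grip_depth behind it (grip_depth is the distance from the TCP to the grasp point, in m); z points along the fingers, y is the line along which they close (so a half turn about z gives the same grasp; the last joint's range is limited). The gripper opens to 88 mm and grips with 3 to 60 N. Pads are 20 mm wide; open, the fingers measure 115 mm over their backs; the gripper's body (75 mm by 178 mm) begins 61 mm behind the grasp point.
Start: joints at [1.012, 0.477, 0.022, 1.555, -0.011, 1.109, -0.083], TCP at [0.294, -0.608, 0.223] pointing down, gripper open.
Joint ranges: [-2.96, 2.96], [-0.34, 2.1], [-1.41, 1.46], [0.24, 2.44], [-1.37, 4.51], [0.17, 1.92], [-2.96, 2.96]. Speed limits (rad/s): [2.39, 2.39, 3.14, 3.14, 3.14, 3.14, 3.14].

### API

Orientations are given as a rotation vector (axis times angle).
In Python, from cell import get_state, grab_frame, get_calibration, hand_in, grip_depth gives the robot as it stands.
- The arm moves only by the shell command python3 -m creep 'ROWS' [OPENING] [FORCE]. ROWS is JSON, one flat list of numbers, 4 for each row, row after row: the shift along the tool's x, y, z in cm, then the turn about the tool's z in rad. A call has 1 to 10 rows; each row shifts and turns the commanded pose from where the row before left it, along the tool's axes as they then stand; what a row does not reach is not made up. A row lasts 1/8 s, in which the tool goes at most 62.5 mm and 10.7 degrees, less where a joint would pass 70% of its speed; a pose out of reach is approached as far as the arm can. A call with a gripper value outside its range is refused whole. OPENING is the opening, from 0 (shut) to 1 (fully open), set as the call begins (- or left out, the last holds). The fingers move at their own pace and stop on an object; FORCE is the grip in N (left out, the last holds). Time passes only in rows, so rows that do not move let the fingers close. It gives the time, the measured TCP pose, the force, the opening and the grip force at its end, in the units of the state.
- get_state(): the state, without advancing time (a new reading comes with each control period).
- grab_frame(name): name is "scene" or "top" or "wrist"; returns the picture (480x640x3 uint8, red, green, blue); there is no depth.
- get_calibration(name): a dict with "fovy" (degrees; the focal length in pixels is half the picture's height over the tangent of half this angle, whatever the lens; pixels are square), "cx", "cy" (the principal point, pixels), "k1" (the pictures are not rectified: a ray, as slopes to the right and down, at radius r is drawn at 1 + k1 r^2 times it, then the intrinsics apply), "T" (4x4, takes a point from camera to world coordinates). Camera axes: x right, y down, z forward; pixel columns grow to the right and rows downward; lengths in m; the calibration is good to about 2 mm. A picture is of the moment at which its call begins: read the wrist's pose just before it. get_calibration takes no time and is no camera call; for the wrist camera it gives the pose at the moment of the call.
- hand_in(): hands the job in; it is judged then, once.
The state is a dict: "time_s": time; "joints": joint angles; "qvel": joint speeds; "effort": joint torques, N m; "position": TCP position; "eef_rot": TCP orientation; "wrist_force": force on the tool from outside, world axes, zero at the start; "wrist_torque": the same for the moment, N m; "finger_gap": opening from 0.0 (shut) to 1.0 (fully open); "gripper_force": force on a finger pad.
Only numpy, scipy, OpenCV 4.12 (cv2) and the standard library are available. Lean on these libraries where they do the work, as an engineer would, in place of code of your own. Each camera call takes 0.05 s, during which the arm holds its last target. There are 200 camera calls.

### The job

A lens housing stands on its long edge under the light bar of the inspection fixture. Without lifting it off the plate, push it high on its silver side so that it topples away from you and lies flat with the silver plate up; then slide it fully home against the dark rear stop and push the red-knobbed side jaw across until it clamps the housing squarely against the dark side fence. Leave the glue bottle and the black housing beside the fixture where they stand.

Things in the scene. Friction and masses are not known exactly. Their poses are not given: they have to be found in the camera images.
- fixture: Fixed inspection fixture: aluminium plate 232 x 248 x 12 mm bridged by a light bar. Origin on the desk, under the plate; x points to the rear, away from the robot, y left, z up. In this frame (mm): plate x -105..127, y -154..94, top z 12; dark rear stop, 16 mm high, front face x 107, y -33..52; dark side fence, 16 mm high, inner face y 50, x 55..107; legs of the bar 16 x 12 at x 20, y 82 and -142.
- light_bar (a point): Middle of the lower front edge of the grey light bar, 182 mm above the desk. The bar is solid: 50 mm to the rear, 250 mm wide, 22 mm thick, ribs 3 mm on top. The housing stands under it, where an upright gripper does not fit: lean the tool 30 to 45 degrees, tip forward to the rear, body back towards the robot.
- housing_centre (a point): Centre of the lens housing, a 62 x 80 x 20 mm black block, about 70 g, with a silver plate on one large face. z: out of the silver face; x: along the 62; y: along the 80. It starts standing (x up), silver to the robot, centre 43 mm above the desk, within 0.12 rad of square. A lug 11 mm wide sticks out 10 mm at the -y end, near the foot. Pushed 50 mm above the plate it falls once its top has gone 20 mm.
- home (a point): Fixed point: where the housing's centre must finally lie, flat, silver up, touching rear stop and side fence; axes as the fixture's. Lying so, its 62 mm side runs along the fixture's x (near edge 31 mm before this point) and its 80 mm side along y; centre 10 mm above the plate, top face 20 mm above it.
- jaw (a joint): Travel of the side jaw in m: 0 open, grows towards the fixture's +y, range 0 to 0.048, friction 4 N, stays where left. At 0.040 its blue pad presses the end of a housing seated on the fence. In the fixture's frame (mm): pad x 66..102, top z 32, face y -70 when open; it misses the lug. Steel arm from pad to knob: 16 wide, top z 28, centre line y -98 when open.
- jaw_knob (a point): Centre of the jaw's upright red knob, 20 mm diameter, from 46 to 74 mm above the desk, on a 12 mm post; in front of the light bar, at x -75, y -98 mm in the fixture's frame when open. It moves with the jaw; push it towards the fixture's +y.
- glue_bottle: White glue bottle with blue cap, 34 mm diameter, 126 mm tall, standing loose right of the fixture; origin at the centre of its underside, z up.
- black_housing: Black lens housing standing loose on its long edge left of the fixture, 22 x 80 x 62 mm (y along the 80); origin at the centre of its underside, z up.
There are look-alikes about, which are no part of the job. Leave any yellow look-alike of the part that bears housing_centre alone.

How it is judged:
On the way:
1. the housing lies flat on the plate, silver side up, the jaw still open (angle between housing_centre's own z axis and vertical below 0.08 rad and z of housing_centre in the frame of fixture below 0.027 m and value of joint jaw below 0.02 m), for 0.1 s.
At the end, for the whole second after the job is handed in: The housing lies flat on the plate silver side up (within 0.08 rad), within 3.5 mm of touching the rear stop and the side fence, square to the fixture within 0.06 rad, and the jaw is closed on it (travel 36.5 to 43.5 mm) (angle between housing_centre's own z axis and vertical below 0.08 rad and z of housing_centre in the frame of fixture below 0.027 m and x of housing_centre in the frame of fixture between 0.0725 and 0.0795 m and y of housing_centre in the frame of fixture between 0.0065 and 0.0135 m and value of joint jaw between 0.0365 and 0.0435 m and angle between the y axis of housing_centre and the y axis of fixture, either way round below 0.06 rad).
It fails at once if the housing is lifted off the plate (its centre more than 65 mm above the desk, seen from the fixture) (z of housing_centre in the frame of fixture above 0.065 m).
It fails at once if the glue bottle is moved by more than 30 mm or tipped over (distance of glue_bottle from where it was at the start of the episode above 0.03 m or angle between glue_bottle's own z axis and vertical above 0.5 rad).
It fails at once if the black housing is moved by more than 30 mm or tipped over (distance of black_housing from where it was at the start of the episode above 0.03 m or angle between black_housing's own z axis and vertical above 0.5 rad).
It also fails if it takes over 43 s, if anything falls off the work surface, if the arm or the gripper's body presses on something with over 40 N, if the wrist force passes 120 N, or if a joint passes its speed limit or range.

## Working session

There is one attempt and no reset: what is moved stays moved. The work goes in short steps, Python scripts to look and compute and a shell command to move; the robot and the scene stay as the last step left them, time stands still between calls to the robot, and variables do not carry over. Pictures are saved under pics/ and viewed, at most 10 in all, crops included, and the job is handed in when it is done.

```bash
ls; mkdir -p pics; cat > h.py <<'E'
import numpy as np, cv2
from cell import *
from scipy.spatial.transform import Rotation as R
def K(n):
    c=get_calibration(n); f=240/np.tan(np.radians(c["fovy"])/2)
    return c,f
def ray(n,u,v,c=None):
    c0,f=K(n); c=c or c0
    xd=np.array([(u-c["cx"])/f,(v-c["cy"])/f]); x=xd.copy()
    for _ in range(20): x=xd/(1+c["k1"]*(x@x))
    T=np.array(c["T"]); return T[:3,3],T[:3,:3]@np.array([x[0],x[1],1])
def onz(n,u,v,z,c=None):
    o,d=ray(n,u,v,c); return o+d*(z-o[2])/d[2]
def proj(n,p):
    c,f=K(n); T=np.array(c["T"]); q=T[:3,:3].T@(np.array(p)-T[:3,3]); x=q[:2]/q[2]; x=x*(1+c["k1"]*(x@x)); return x*f+[c["cx"],c["cy"]]
def snap(n,name):
    im=grab_frame(n); cv2.imwrite(f"pics/{name}.png",im[:,:,::-1]); return im
E
python3 - <<'E'
from h import *
for n in ("scene","top"): snap(n,n+"0"); c=get_calibration(n); print(n,np.round(c["T"],3).tolist(),c["fovy"],c["k1"])
s=get_state(); print(s["position"],s["eef_rot"],grip_depth,R.from_rotvec(s["eef_rot"]).as_matrix().round(3),s["time_s"])
E
```

```text
pics
scene [[-0.648, -0.433, 0.626, 0.054], [-0.761, 0.355, -0.542, 0.627], [0.012, -0.828, -0.56, 0.6], [0.0, 0.0, 0.0, 1.0]] 55.20173730112005 -0.0370471910104167
top [[0.005, -0.997, 0.071, 0.537], [-1.0, -0.006, -0.013, 0.151], [0.013, -0.071, -0.997, 1.165], [0.0, 0.0, 0.0, 1.0]] 48.78028853650702 -0.14700746766319078
[ 0.29384334 -0.60709471  0.22179486] [-3.06059073e+00 -7.01813992e-01  7.50023233e-04] 0.0187 [[ 0.9    0.436 -0.001]
 [ 0.436 -0.9    0.001]
 [-0.    -0.002 -1.   ]] 0.1
```

View pics/scene0.png

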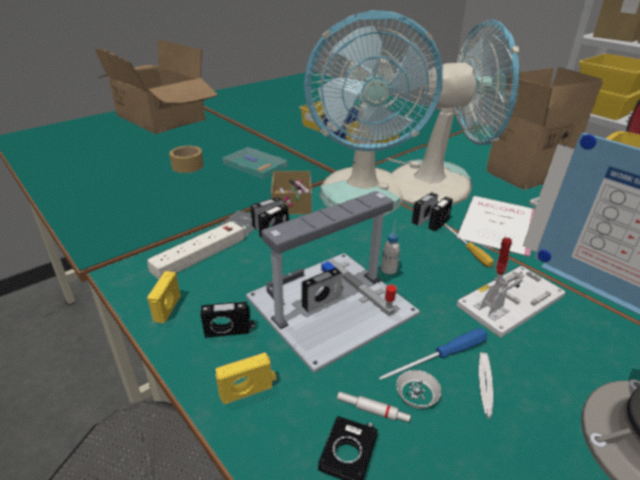

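View pics/top0.png

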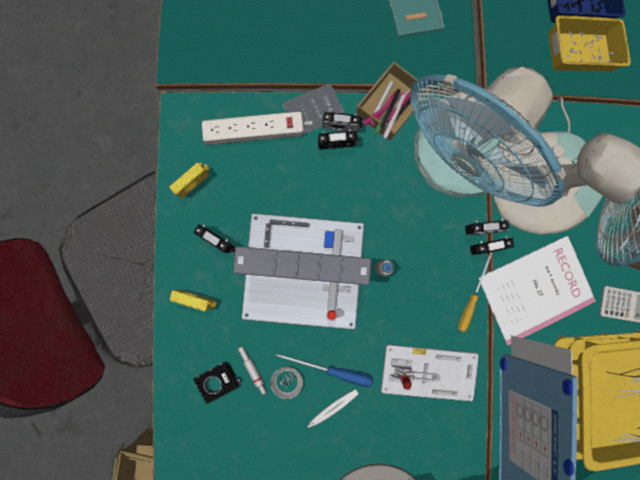

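Candidates for the housing in scene picture: the one under the bar (322,290), black one left of the fixture (227,318, the stay-put one), yellow ones (165,297) and (245,378), flat black one (348,450), and black pairs at (268,215) and (432,210). The one under the bar fits; I check it in a close crop and fit the plate.

```bash
python3 - <<'E'
from h import *
s=cv2.imread("pics/scene0.png"); t=cv2.imread("pics/top0.png")
a=cv2.resize(s[230:350,230:430],(800,480),interpolation=cv2.INTER_CUBIC)
cv2.imwrite("pics/crop_s.png",a)
reg=np.zeros(t.shape[:2],np.uint8); reg[205:335,230:372]=1
hsv=cv2.cvtColor(t,cv2.COLOR_BGR2HSV)
m=((hsv[...,1]<45)&(hsv[...,2]>150)).astype(np.uint8)*reg
m=cv2.morphologyEx(m,cv2.MORPH_OPEN,np.ones((3,3)))
n,l,st,_=cv2.connectedComponentsWithStats(m); print(st[1:].tolist())
ys,xs=np.nonzero(m)
keep=np.isin(l[ys,xs],[i for i in range(1,n) if st[i,4]>800])
P=np.array([onz("top",x,y,0.012)[:2] for x,y in zip(xs[keep],ys[keep])])
r=cv2.minAreaRect((P*1000).astype(np.float32)); print("plate",r,cv2.boxPoints(r).tolist())
# red knob, blue pad
mr=((hsv[...,0]<8)|(hsv[...,0]>172))&(hsv[...,1]>140)&(reg>0)
ys,xs=np.nonzero(mr); print("knob",xs.mean(),ys.mean(),onz("top",xs.mean(),ys.mean(),0.074))
mb=(abs(hsv[...,0].astype(int)-112)<12)&(hsv[...,1]>150)&(reg>0)
mb[:,:310]=0;mb[250:]=0
ys,xs=np.nonzero(mb); print("pad",xs.mean(),ys.mean(),onz("top",xs.mean(),ys.mean(),0.032))
print(onz("top",386,267,.126),"bottle")
E
```

```text
[[252, 214, 3, 3, 9], [249, 214, 114, 43, 3129], [238, 256, 6, 8, 48], [360, 267, 7, 8, 52], [242, 275, 116, 54, 4822]]Traceback (most recent call last):
  File "<stdin>", line 12, in <module>
  File "h.py", line 13, in onz
    o,d=ray(n,u,v,c); return o+d*(z-o[2])/d[2]
        ~~~^^^^^^^^^
  File "h.py", line 8, in ray
    c0,f=K(n); c=c or c0
         ~^^^
  File "h.py", line 5, in K
    c=get_calibration(n); f=240/np.tan(np.radians(c["fovy"])/2)
ValueError: time passes only in moves, steps and waits
```

View pics/crop_s.png

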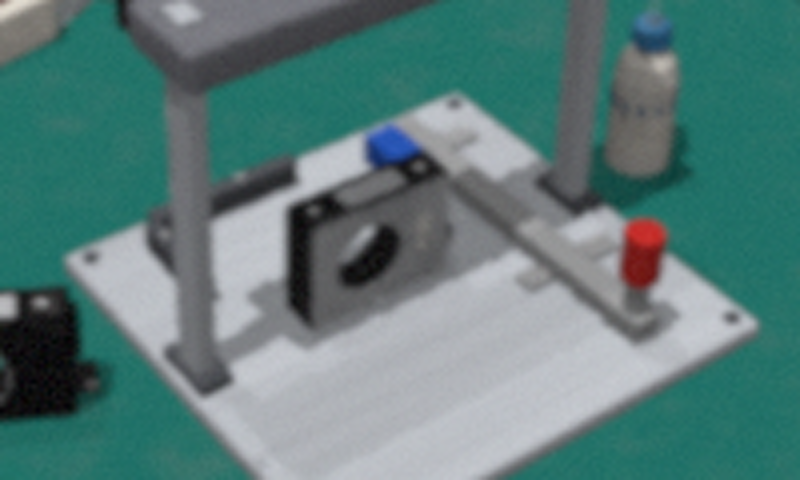

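The crop shows the housing under the bar, silver face to the robot, top front edge from about (307,283) to (342,272) in scene pixels, foot left at (309,312); the jaw arm and its red knob (390,292) lie right of it.

```bash
sed -i 's/^def K(n):/import functools\n@functools.lru_cache(None)\ndef K(n):/' h.py; python3 - <<'E'
from h import *
t=cv2.imread("pics/top0.png")
reg=np.zeros(t.shape[:2],np.uint8); reg[205:335,230:372]=1
hsv=cv2.cvtColor(t,cv2.COLOR_BGR2HSV)
m=((hsv[...,1]<45)&(hsv[...,2]>150)).astype(np.uint8)*reg
m=cv2.morphologyEx(m,cv2.MORPH_OPEN,np.ones((3,3)))
n,l,st,_=cv2.connectedComponentsWithStats(m)
ys,xs=np.nonzero(np.isin(l,[i for i in range(1,n) if st[i,4]>800]))
P=np.array([onz("top",x,y,0.012)[:2] for x,y in zip(xs,ys)])
r=cv2.minAreaRect((P*1000).astype(np.float32)); print("plate",r,cv2.boxPoints(r).tolist())
# fixture yaw & origin: box centre is fixture (11,-30)
ang=r[2]; yaw=np.radians((ang+45)%90-45); c,s=np.cos(yaw),np.sin(yaw); Rm=np.array([[c,-s],[s,c]])
O=np.array(r[0])/1000-Rm@[.011,-.030]; print("yaw",yaw,"O",O)
f=lambda p:(Rm.T@(np.array(p)[:2]-O)*1000).round(1)
mr=((hsv[...,0]<8)|(hsv[...,0]>172))&(hsv[...,1]>140)&(reg>0)
ys,xs=np.nonzero(mr); k=onz("top",xs.mean(),ys.mean(),0.074);print("knob",xs.mean(),ys.mean(),k,f(k))
mb=(abs(hsv[...,0].astype(int)-112)<12)&(hsv[...,1]>150)&(reg>0)
mb[:,:310]=0;mb[250:]=0
ys,xs=np.nonzero(mb); k=onz("top",xs.mean(),ys.mean(),0.032);print("pad",k,f(k),"expect 84,~-75")
print("bottle",f(onz("top",386,267,.126)))
for nm,u,v,z in [("tfl",307,283.3,.074),("tfr",342.5,272.3,.074),("tbl",302,281.2,.074),("tbr",337.5,269.3,.074),("bfl",308.8,312,.012),("knobtop",391,286,.074)]:
  p=onz("scene",u,v,z); print(nm,p.round(4),f(p))
print("home",O+Rm@[.076,.010])
E
```

```text
plate ((540.3416748046875, 165.51028442382812), (245.79486083984375, 230.48089599609375), 85.23734283447266) [[415.295166015625, 52.60542297363281], [644.980224609375, 33.46897888183594], [665.38818359375, 278.4151611328125], [435.703125, 297.55157470703125]]
yaw -0.08312404868215273 O [0.53187051 0.19632001]
knob 331.43636363636364 314.6727272727273 [0.45034883 0.10492214 0.074     ] [-73.7 -97.9]
pad [0.60822976 0.10941143 0.032     ] [ 83.3 -80.3] expect 84,~-75
bottle [  32.4 -194.3]
tfl [0.5555 0.2135 0.074 ] [22.2 19.1]
tfr [0.5384 0.1414 0.074 ] [ 11.1 -54.2]
tbl [0.566  0.2167 0.074 ] [32.4 23.1]
tbr [0.5512 0.1423 0.074 ] [ 23.8 -52.2]
bfl [0.5466 0.2164 0.012 ] [13.  21.2]
knobtop [0.4528 0.1013 0.074 ] [ -70.9 -101.2]
home [0.60843838 0.19997533]
```

```bash
python3 -m creep '[0,0,-6,0, 0,0,-6,0, 0,0,-6,0, 0,0,-6,0, 3.9,-4.4,0,0, 3.9,-4.4,0,0, 3.9,-4.4,0,0]' 0.5; python3 - <<'E'
from h import *
s=get_state(); print(np.round(s["joints"],3),R.from_rotvec(s["eef_rot"]).as_matrix().round(3))
E
```

```text
time_s: 0.98
position: [0.3422, -0.4358, 0.4623]
eef_rot: [-3.062, -0.702, 0.0]
wrist_force: [1.2, 0.3, -0.4]
finger_gap: 0.502
gripper_force: 0.0
[ 0.825  0.148 -0.038  1.476  0.005  1.519 -0.333] [[ 0.9    0.436 -0.   ]
 [ 0.436 -0.9    0.   ]
 [-0.    -0.    -1.   ]]
```

```bash
python3 -m creep '[4.5,-4.1,0,0, 4.5,-4.1,0,0, 4.5,-4.1,0,0, 4.5,-4.1,0,0, 4.5,-4.1,0,0, 4.5,-4.1,0,0, 4.5,-4.1,0,0, 0,0,-4,0.177, 0,0,-4,0.177,0,0,-4,0.18]'; python3 -m creep '[0,0,-5,0, 0,0,-5,0, 0,0,-5,0, 0,0,-5,0]'; cat > st.py <<'E'
from h import *
yaw=-.0831;O=np.array([.5319,.1963]);c,s=np.cos(yaw),np.sin(yaw);Rm=np.array([[c,-s],[s,c]])
f=lambda p:np.append(Rm.T@(np.array(p)[:2]-O)*1000,np.array(p[2:])*1000).round(1)
F3=np.eye(3);F3[:2,:2]=Rm
def st():
    s=get_state(); M=F3.T@R.from_rotvec(s["eef_rot"]).as_matrix()
    print("t",s["time_s"],"fix mm",f(s["position"]),"q",np.round(s["joints"],3),"F",np.round(s["wrist_force"],1)); print("tool in fixture\n",M.round(3)); return s,M
if __name__=="__main__": st()
E
python3 st.py
```

```text
time_s: 2.22
position: [0.5002, -0.0421, 0.5835]
eef_rot: [3.138, -0.139, -0.001]
wrist_force: [0.6, 0.2, -0.2]
finger_gap: 0.499
gripper_force: 0.0
time_s: 2.72
position: [0.5076, -0.0443, 0.6453]
eef_rot: [3.125, -0.132, 0.002]
wrist_force: [0.3, -0.1, -0.1]
finger_gap: 0.5
gripper_force: 0.0
t 2.725 fix mm [  -4.3 -241.8  645.3] q [-0.331  0.099  0.337  1.146 -0.02   1.902 -1.658] F [ 0.3 -0.1 -0.1]
tool in fixture
 [[ 1.    -0.002  0.002]
 [-0.001 -1.    -0.013]
 [ 0.002  0.013 -1.   ]]
```

```bash
python3 -m creep '[0,0,-60,0, 0,0,-60,0]'; python3 st.py
```

```text
time_s: 2.98
position: [0.5089, -0.044, 0.6662]
eef_rot: [3.12, -0.132, 0.054]
wrist_force: [0.2, -0.4, -0.5]
finger_gap: 0.501
gripper_force: 0.0
t 2.975 fix mm [  -3.  -241.3  666.2] q [-0.751  0.101  0.83   1.126 -0.061  1.911 -1.601] F [ 0.2 -0.4 -0.5]
tool in fixture
 [[ 0.999 -0.002  0.036]
 [-0.001 -1.    -0.017]
 [ 0.036  0.017 -0.999]]
```

```bash
python3 -m creep '[30,0,-52,0, 30,0,-52,0, 30,0,-52,0]'; python3 st.py
```

```text
time_s: 3.35
position: [0.5742, -0.0474, 0.728]
eef_rot: [3.102, -0.127, 0.28]
wrist_force: [-0.6, -0.1, -0.1]
finger_gap: 0.496
gripper_force: 0.0
t 3.35 fix mm [  62.4 -239.4  728. ] q [-0.487  0.204  0.641  0.877 -0.121  1.915 -1.571] F [-0.6 -0.1 -0.1]
tool in fixture
 [[ 0.984 -0.     0.179]
 [ 0.003 -1.    -0.016]
 [ 0.179  0.017 -0.984]]
```

```bash
python3 - <<'E'
from h import *
b=onz("scene",363,190,0); print(b)
o,d=ray("scene",375,12); print(o+d*(b[0]-o[0])/d[0])
for z in (.3,.4,.5): print(z,onz("top",415,85,z),onz("top",560,200,z))
E
```

```text
[ 0.84810405 -0.2330062   0.        ]
[ 0.84810405 -0.22796278  0.45866433]
0.3 [ 0.85559817 -0.02731536  0.3       ] [ 0.6607132 -0.277775   0.3      ]
0.4 [ 0.81875443 -0.00666541  0.4       ] [ 0.64641126 -0.2281551   0.4       ]
0.5 [0.7819107  0.01398453 0.5       ] [ 0.63210932 -0.17853519  0.5       ]
```

```bash
python3 -m creep '[30,0,-52,0, 30,0,-52,0, 30,0,-52,0, 30,0,-52,0, 30,0,-52,0, 30,0,-52,0]'; python3 st.py
```

```text
time_s: 4.1
position: [0.6053, -0.048, 0.8649]
eef_rot: [3.014, -0.122, 0.735]
wrist_force: [-0.3, 0.6, 0.3]
finger_gap: 0.499
gripper_force: 0.0
t 4.1 fix mm [  93.4 -237.3  864.9] q [-0.376  0.254  0.615  0.526 -0.189  1.915 -1.572] F [-0.3  0.6  0.3]
tool in fixture
 [[ 0.887 -0.002  0.461]
 [ 0.006 -1.    -0.016]
 [ 0.461  0.017 -0.887]]
```

```bash
python3 -m creep '[20,0,-57,0, 20,0,-57,0, 20,0,-57,0, 20,0,-57,0]'; python3 st.py
```

```text
time_s: 4.6
position: [0.53, -0.0399, 0.9612]
eef_rot: [2.928, -0.116, 1.005]
wrist_force: [0.3, 1.0, 0.6]
finger_gap: 0.499
gripper_force: 0.0
t 4.6 fix mm [  17.7 -235.5  961.2] q [-0.679  0.143  0.91   0.467 -0.172  1.915 -1.577] F [0.3 1.  0.6]
tool in fixture
 [[ 0.789 -0.002  0.614]
 [ 0.009 -1.    -0.015]
 [ 0.614  0.017 -0.789]]
```

```bash
cat > kin.py <<'E'
from h import *
from scipy.optimize import least_squares
import itertools
D=[([1.012,.477,.022,1.555,-.011,1.109,-.083],(.2938,-.6071,.2218),(-3.0606,-.7018,.00075)),
([.825,.148,-.038,1.476,.005,1.519,-.333],(.3422,-.4358,.4623),(-3.062,-.702,0)),
([-.331,.099,.337,1.146,-.02,1.902,-1.658],(.5076,-.0443,.6453),(3.125,-.132,.002)),
([-.751,.101,.83,1.126,-.061,1.911,-1.601],(.5089,-.044,.6662),(3.12,-.132,.054)),
([-.487,.204,.641,.877,-.121,1.915,-1.571],(.5742,-.0474,.728),(3.102,-.127,.28)),
([-.376,.254,.615,.526,-.189,1.915,-1.572],(.6053,-.048,.8649),(3.014,-.122,.735)),
([-.679,.143,.91,.467,-.172,1.915,-1.577],(.53,-.0399,.9612),(2.928,-.116,1.005))]
def fk(q,p,sg):
    h,a,b,d,o1,o3,o5,o7,e1,e2=p
    z=lambda t:R.from_euler('z',t).as_matrix(); y=lambda t:R.from_euler('y',t).as_matrix()
    M=z(sg[0]*q[0]+o1)@y(q[1])@z(sg[1]*q[2]+o3); x=np.array([0,0,h])+M@[e1,0,a]
    M=M@y(q[3])@z(sg[2]*q[4]+o5); x=x+M@[e2,0,b]
    M=M@y(q[5])@z(sg[3]*q[6]+o7); return x+M@[0,0,d],M
def res(p,sg):
    o=[]
    for q,x,r in D:
        X,M=fk(q,p,sg); o+=list((X-x)); o+=list(.3*(M-R.from_rotvec(r).as_matrix()).ravel())
    return np.array(o)
if __name__=="__main__":
  best=[]
  for sg in itertools.product([1,-1],repeat=4):
    for o7 in (0,1.57,3.14,-1.57):
      s=least_squares(res,[.3,.54,.475,.35,-.09,0,0,o7,0,0],args=(sg,)); best.append((s.cost,sg,s.x))
  best.sort(key=lambda b:b[0])
  for b in best[:3]: print(b[0],b[1],b[2].round(4).tolist())
E
python3 kin.py
```

```text
0.0006342294893574341 (-1, -1, -1, -1) [0.294, 0.533, 0.4759, 0.3201, -0.1249, 0.0276, 0.0068, 1.478, 0.0066, 0.0124]
0.0006342294893583593 (-1, -1, -1, -1) [0.294, 0.533, 0.4759, 0.3201, -0.1249, 0.0276, 0.0068, 1.478, 0.0066, 0.0124]
0.0006342294893594944 (-1, -1, -1, -1) [0.294, 0.533, 0.4759, 0.3201, -0.1249, 0.0276, 0.0068, 1.478, 0.0066, 0.0124]
```

```bash
cat > plan.py <<'E'
from kin import *
from st import O,Rm,F3
P=[0.294,0.533,0.4759,0.3201,-0.1249,0.0276,0.0068,1.478,0.0066,0.0124];SG=(-1,-1,-1,-1)
lo=np.array([-2.96,-.34,-1.41,.24,-1.37,.17,-2.96]);hi=np.array([2.96,2.1,1.46,2.44,4.51,1.92,2.96])
def tgt(x,y,z,L):
    c,s=np.cos(L),np.sin(L); M=F3@np.array([[c,0,s],[0,-1,0],[s,0,-c]])
    return np.append(O+Rm@[x/1e3,y/1e3],z/1e3),M
def err(q,X,M):
    x,m=fk(q,P,SG); return np.append(x-X,.3*R.from_matrix(m.T@M).as_rotvec())
def ik(X,M,q0): return least_squares(err,np.clip(q0,lo+1e-3,hi-1e-3),bounds=(lo,hi),args=(X,M))
E
python3 - <<'E'
from plan import *
rng=np.random.default_rng(0)
for L in (38,):
  for t in [(-40,-16,150),(-5,-16,57),(30,-16,57),(45,-16,25)]:
    X,M=tgt(*t,np.radians(L)); sols=[]
    for _ in range(40):
        s=ik(X,M,rng.uniform(lo,hi))
        if s.cost<1e-6: sols.append(s.x.round(1))
    u=sorted({tuple(x) for x in sols}); print(L,t,len(sols)); [print("   ",list(map(float,x))) for x in u[:14]]
E
```

```text
38 (-40, -16, 150) 12
    [-1.5, 0.3, 0.9, 2.4, 1.6, 0.2, 2.4]
    [-1.1, 0.2, 0.4, 2.4, 1.6, 0.3, 2.4]
    [-0.9, 0.2, 0.2, 2.4, 1.6, 0.4, 2.4]
    [-0.7, 0.2, -0.0, 2.4, 1.6, 0.4, 2.4]
    [-0.6, 0.2, -0.1, 2.4, 1.6, 0.5, 2.4]
    [-0.3, 0.2, -0.5, 2.4, 1.6, 0.5, 2.4]
    [-0.2, 0.2, -0.6, 2.4, 1.6, 0.6, 2.4]
    [0.2, 0.4, -1.1, 2.4, 1.6, 0.8, 2.5]
    [0.3, 0.4, -1.2, 2.4, 1.6, 0.8, 2.5]
    [0.4, 0.7, -1.4, 2.4, 1.7, 1.1, 2.5]
38 (-5, -16, 57) 24
    [-1.7, 1.2, 1.4, 2.4, 4.3, 0.7, -0.6]
    [-1.7, 1.2, 1.5, 2.4, 4.3, 0.8, -0.6]
    [-1.6, 0.9, 1.2, 2.4, 4.0, 0.4, -0.2]
    [-1.6, 1.0, 1.3, 2.4, 4.2, 0.6, -0.5]
    [-1.4, 0.7, 0.9, 2.4, 3.5, 0.3, 0.4]
    [-1.4, 0.7, 1.0, 2.4, 3.6, 0.3, 0.3]
    [-1.3, 0.6, 0.8, 2.4, 3.1, 0.3, 0.8]
    [-1.2, 0.6, 0.6, 2.4, 2.8, 0.3, 1.1]
    [-1.1, 0.5, 0.5, 2.4, 2.5, 0.3, 1.4]
    [-1.1, 0.5, 0.5, 2.4, 2.5, 0.3, 1.5]
    [-1.1, 0.5, 0.5, 2.4, 2.6, 0.3, 1.4]
    [-0.9, 0.5, 0.2, 2.4, 2.3, 0.4, 1.7]
    [-0.9, 0.5, 0.3, 2.4, 2.3, 0.4, 1.7]
    [-0.8, 0.5, 0.1, 2.4, 2.2, 0.4, 1.8]
38 (30, -16, 57) 20
    [-1.6, 1.2, 1.5, 2.3, 4.3, 0.8, -0.6]
    
[... 434 characters left out ...]
3, 2.1, 0.6, 2.1]
    [-0.1, 0.6, -0.6, 2.3, 2.0, 0.7, 2.2]
    [-0.0, 0.6, -0.7, 2.3, 2.0, 0.7, 2.2]
38 (45, -16, 25) 14
    [-1.6, 1.3, 1.4, 2.3, 4.2, 0.8, -0.7]
    [-1.5, 1.2, 1.3, 2.3, 4.2, 0.7, -0.5]
    [-1.2, 0.7, 0.7, 2.3, 3.2, 0.3, 0.7]
    [-1.2, 0.7, 0.8, 2.3, 3.3, 0.3, 0.6]
    [-1.1, 0.7, 0.6, 2.3, 3.0, 0.3, 0.9]
    [-1.1, 0.7, 0.6, 2.3, 3.0, 0.3, 1.0]
    [-0.9, 0.6, 0.3, 2.3, 2.5, 0.4, 1.5]
    [-0.8, 0.6, 0.2, 2.3, 2.5, 0.4, 1.6]
    [-0.7, 0.6, 0.1, 2.3, 2.4, 0.4, 1.7]
    [-0.6, 0.6, 0.0, 2.3, 2.3, 0.5, 1.8]
    [-0.5, 0.6, -0.1, 2.3, 2.3, 0.5, 1.9]
    [-0.4, 0.6, -0.3, 2.3, 2.2, 0.6, 2.0]
    [-0.3, 0.6, -0.3, 2.3, 2.2, 0.6, 2.0]
    [0.1, 0.8, -0.8, 2.3, 2.1, 0.9, 2.3]
```

```bash
cat > sim.py <<'E'
from plan import *
def Mz(M,t): return M@R.from_euler('z',t).as_matrix()
def track(q,way,v=True):
    # way: list of (x,y,z,L,turn); DLS with limits, small steps
    x,m=fk(q,P,SG)
    for w in way:
        X1,M1=tgt(*w[:4]); M1=Mz(M1,w[4]); x0,m0=fk(q,P,SG)
        rv=R.from_matrix(m0.T@M1).as_rotvec(); n=int(max(np.linalg.norm(X1-x0)/.02,np.linalg.norm(rv)/.06))+1
        for i in range(1,n+1):
            X=x0+(X1-x0)*i/n; M=m0@R.from_rotvec(rv*i/n).as_matrix()
            q0=q
            s=least_squares(lambda z:np.append(err(z,X,M),1e-3*(z-q0)),np.clip(q,lo+1e-4,hi-1e-4),bounds=(lo,hi)); q=s.x
        e=err(q,X1,M1); 
        if v: print(w[:3],"q",q.round(2),"e mm",(1e3*np.linalg.norm(e[:3])).round(1),"rot",(np.linalg.norm(e[3:])/.3).round(3))
    return q
E
python3 - <<'E'
from sim import *
q=np.array([-.679,.143,.91,.467,-.172,1.915,-1.577]);L=.661
x,m=fk(q,P,SG)
pre=[(18,-235,940,L,-1),(18,-235,940,L,-2),(18,-235,940,L,-3.14)]
for nm,w in {"direct":[(-60,-16,600,L,-3.14),(-60,-16,300,L,-3.14),(-30,-16,150,L,-3.14),(-10,-16,57,L,-3.14),(30,-16,57,L,-3.14)],
 "left":[(0,200,700,L,-3.14),(-60,100,500,L,-3.14),(-60,50,300,L,-3.14),(-30,-16,150,L,-3.14),(-10,-16,57,L,-3.14),(30,-16,57,L,-3.14)],
 "far":[(100,100,600,L,-3.14),(60,80,350,L,-3.14),(-20,0,260,L,-3.14),(-30,-16,150,L,-3.14),(-10,-16,57,L,-3.14),(30,-16,57,L,-3.14)]}.items():
    print(nm); track(q,pre+w)
E
```

```text
direct
(18, -235, 940) q [-0.73  0.06  0.82  0.62 -0.1   1.82 -0.63] e mm 0.0 rot 0.0
(18, -235, 940) q [-0.69  0.06  0.78  0.62 -0.09  1.82  0.37] e mm 0.0 rot 0.0
(18, -235, 940) q [-0.65  0.06  0.73  0.62 -0.08  1.82  1.5 ] e mm 0.0 rot 0.0
(-60, -16, 600) q [-0.86 -0.27  0.09  1.72  0.49  1.21  0.66] e mm 0.0 rot 0.0
(-60, -16, 300) q [-0.79 -0.11  0.03  2.27  0.81  0.62  0.15] e mm 0.0 rot 0.0
(-30, -16, 150) q [-0.78  0.22  0.07  2.39  1.59  0.39 -0.69] e mm 0.0 rot 0.0
(-10, -16, 57) q [-0.63  0.47 -0.05  2.4   2.15  0.5  -1.26] e mm 0.0 rot 0.0
(30, -16, 57) q [-0.6   0.49 -0.02  2.33  2.16  0.45 -1.21] e mm 0.0 rot 0.0
left
(18, -235, 940) q [-0.73  0.06  0.82  0.62 -0.1   1.82 -0.63] e mm 0.0 rot 0.0
(18, -235, 940) q [-0.69  0.06  0.78  0.62 -0.09  1.82  0.37] e mm 0.0 rot 0.0
(18, -235, 940) q [-0.65  0.06  0.73  0.62 -0.08  1.82  1.5 ] e mm 0.0 rot 0.0
(0, 200, 700) q [-1.14  0.15  0.21  1.12  0.5   1.46  0.6 ] e mm 0.0 rot 0.0
(-60, 100, 500) q [-1.15 -0.1   0.18  1.8   0.62  1.1   0.33] e mm 0.0 rot 0.0
(-60, 50, 300) q [-1.1  -0.02  0.22  2.18  0.84  0.69  0.02] e mm 
[... 253 characters left out ...]
, -235, 940) q [-0.73  0.06  0.82  0.62 -0.1   1.82 -0.63] e mm 0.0 rot 0.0
(18, -235, 940) q [-0.69  0.06  0.78  0.62 -0.09  1.82  0.37] e mm 0.0 rot 0.0
(18, -235, 940) q [-0.65  0.06  0.73  0.62 -0.08  1.82  1.5 ] e mm 0.0 rot 0.0
(100, 100, 600) q [-1.02  0.11  0.35  1.38  0.4   1.14  0.74] e mm 0.0 rot 0.0
(60, 80, 350) q [-1.04  0.13  0.34  1.91  0.62  0.68  0.37] e mm 0.0 rot 0.0
(-20, 0, 260) q [-1.08  0.03  0.36  2.24  0.92  0.51  0.04] e mm 0.0 rot 0.0
(-30, -16, 150) q [-1.11  0.24  0.44  2.39  1.58  0.31 -0.7 ] e mm 0.0 rot 0.0
(-10, -16, 57) q [-0.81  0.47  0.16  2.41  2.25  0.43 -1.39] e mm 0.0 rot 0.0
(30, -16, 57) q [-0.77  0.5   0.18  2.33  2.27  0.38 -1.36] e mm 0.0 rot 0.0
```

```bash
python3 -m creep '[0,0,1,-0.18, 0,0,1,-0.18, 0,0,0,-0.18, 0,0,0,-0.18, 0,0,0,-0.18, 0,0,0,-0.18, 0,0,0,-0.18, 0,0,0,-0.18, 0,0,0,-0.18]'; python3 -m creep '[0,0,0,-0.18, 0,0,0,-0.18, 0,0,0,-0.18, 0,0,0,-0.18, 0,0,0,-0.18, 0,0,0,-0.18, 0,0,0,-0.18, 0,0,0,-0.18]';python3 st.py
```

```text
time_s: 5.72
position: [0.5427, -0.0411, 0.9446]
eef_rot: [1.843, 1.799, 0.562]
wrist_force: [0.6, 0.2, 0.7]
finger_gap: 0.501
gripper_force: 0.0
time_s: 6.72
position: [0.5428, -0.0411, 0.9446]
eef_rot: [0.192, 2.474, -0.025]
wrist_force: [-0.4, 0.0, -0.5]
finger_gap: 0.501
gripper_force: 0.0
t 6.725 fix mm [  30.5 -235.6  944.6] q [-0.599  0.099  0.656  0.55  -0.016  1.854  1.44 ] F [-0.4  0.  -0.5]
tool in fixture
 [[-0.788  0.062  0.613]
 [ 0.067  0.998 -0.015]
 [-0.613  0.029 -0.79 ]]
```

```bash
python3 -m creep '[0,0,0,-0.08, 4.0,3.1,3.1,0, 4.0,3.1,3.1,0, 4.0,3.1,3.1,0, 4.0,3.1,3.1,0, 4.0,3.1,3.1,0, 4.0,3.1,3.1,0, 4.0,3.1,3.1,0]'; python3 st.py
```

```text
time_s: 7.72
position: [0.4746, 0.168, 0.6198]
eef_rot: [0.116, 2.485, -0.048]
wrist_force: [1.0, 0.7, 0.1]
finger_gap: 0.501
gripper_force: 0.0
t 7.725 fix mm [-54.8 -33.  619.8] q [-0.963 -0.279  0.112  1.68   0.564  1.354  0.614] F [1.  0.7 0.1]
tool in fixture
 [[-0.793  0.012  0.609]
 [ 0.006  1.    -0.012]
 [-0.609 -0.006 -0.793]]
```

```bash
python3 -m creep '[3.3,0.3,4.2,0, 3.3,0.3,4.2,0, 3.3,0.3,4.2,0, 3.3,0.3,4.2,0, 3.3,0.3,4.2,0, 3.3,0.3,4.2,0]'; python3 st.py
python3 - <<'E'
from h import *
snap("wrist","w1")
E
```

```text
time_s: 8.48
position: [0.4729, 0.1835, 0.2994]
eef_rot: [0.116, 2.485, -0.047]
wrist_force: [1.2, 1.0, 0.2]
finger_gap: 0.503
gripper_force: 0.0
t 8.475 fix mm [-57.8 -17.7 299.4] q [-0.912 -0.121  0.072  2.272  0.822  0.75   0.087] F [1.2 1.  0.2]
tool in fixture
 [[-0.793  0.012  0.609]
 [ 0.006  1.    -0.012]
 [-0.609 -0.006 -0.793]]
```

View pics/w1.png

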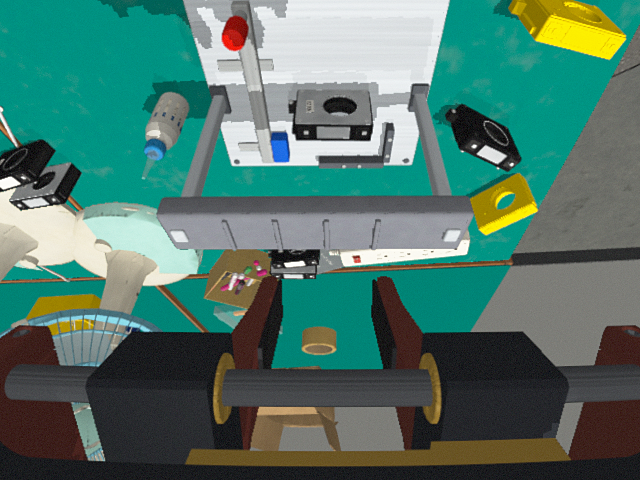

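The wrist picture (turned half round) shows the housing at (333,115), silver side to the robot, jaw arm left of it at (255,90), bar at (315,220), fingers clear.

```bash
python3 - <<'E'
from st import *
im=cv2.imread("pics/w1.png")
for nm,u,v,z in [("foot l",297,91,.012),("foot r",371,90,.012),("topfront l",293,119,.074),("topfront r",373,122,.074),("knob",235,33,.06)]:
    print(nm,f(onz("wrist",u,v,z)))
cv2.imwrite("pics/w1c.png",cv2.resize(im[60:170,220:440],(800,400),interpolation=cv2.INTER_CUBIC))
E
python3 -m creep '[2.3,0,4.5,0, 2.3,0,4.5,0, 2.3,0,4.5,0]'; python3 st.py
```

```text
foot l [  3.3 -57.6  12. ]
foot r [ 2.3 23.  12. ]
topfront l [ -5.6 -56.8  74. ]
topfront r [-2.  20.8 74. ]
knob [ -81.8 -100.1   60. ]
time_s: 8.9
position: [0.5017, 0.1806, 0.1525]
eef_rot: [0.117, 2.483, -0.046]
wrist_force: [1.1, 0.3, 1.6]
finger_gap: 0.503
gripper_force: 0.0
t 8.9 fix mm [-28.8 -18.1 152.5] q [-0.871  0.191  0.114  2.397  1.384  0.471 -0.539] F [1.1 0.3 1.6]
tool in fixture
 [[-0.792  0.013  0.61 ]
 [ 0.007  1.    -0.011]
 [-0.611 -0.005 -0.792]]
```

View pics/w1c.png

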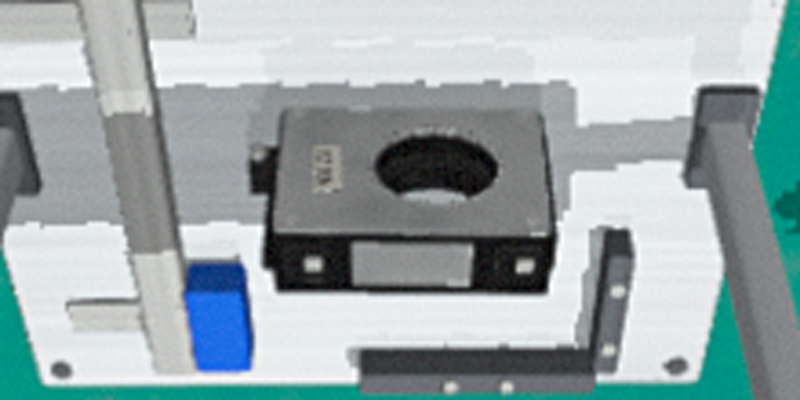

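The crop shows the silver face from (280,107) to (550,232) in the crop, foot about x 5 mm, y −57..22 in the fixture, nearly square; hole right of middle, lug left.

```bash
python3 -m creep '[2.75,0,3.9,0, 2.75,0,3.9,0, 0,0,0,0]'; python3 st.py
```

```text
time_s: 9.28
position: [0.5049, 0.1776, 0.0663]
eef_rot: [0.114, 2.484, -0.059]
wrist_force: [0.6, -1.0, 0.8]
finger_gap: 0.499
gripper_force: 0.0
t 9.275 fix mm [-25.3 -20.8  66.3] q [-0.795  0.413  0.041  2.431  1.87   0.495 -1.078] F [ 0.6 -1.   0.8]
tool in fixture
 [[-0.793  0.013  0.61 ]
 [ 0.002  1.    -0.02 ]
 [-0.61  -0.014 -0.793]]
```

```bash
python3 -m creep '[-0.34,0.3,1.52,0, -0.48,0,0.37,0, -0.48,0,0.37,0, -0.48,0,0.37,0, -0.48,0,0.37,0]'; python3 st.py
```

```text
time_s: 9.9
position: [0.5423, 0.178, 0.0593]
eef_rot: [0.117, 2.48, -0.052]
wrist_force: [0.3, 0.5, 0.2]
finger_gap: 0.502
gripper_force: 0.0
t 9.9 fix mm [ 11.8 -17.3  59.3] q [-0.745  0.459  0.061  2.369  1.933  0.463 -1.083] F [0.3 0.5 0.2]
tool in fixture
 [[-0.79   0.014  0.613]
 [ 0.006  1.    -0.015]
 [-0.613 -0.008 -0.79 ]]
```

```bash
python3 -m creep '[-0.48,0,0.37,0, -0.48,0,0.37,0]'; python3 st.py; python3 - <<'E'
from h import *
a=snap("scene","s2"); cv2.imwrite("pics/s2c.png",cv2.resize(a[200:360,210:430,::-1],(770,560),interpolation=cv2.INTER_CUBIC))
E
```

```text
time_s: 10.15
position: [0.5541, 0.1767, 0.0586]
eef_rot: [0.117, 2.481, -0.052]
wrist_force: [0.2, 0.9, -0.0]
finger_gap: 0.501
gripper_force: 0.0
t 10.15 fix mm [ 23.8 -17.6  58.6] q [-0.732  0.469  0.072  2.347  1.939  0.447 -1.068] F [ 0.2  0.9 -0. ]
tool in fixture
 [[-0.791  0.014  0.612]
 [ 0.006  1.    -0.016]
 [-0.612 -0.009 -0.791]]
```

View pics/s2c.png

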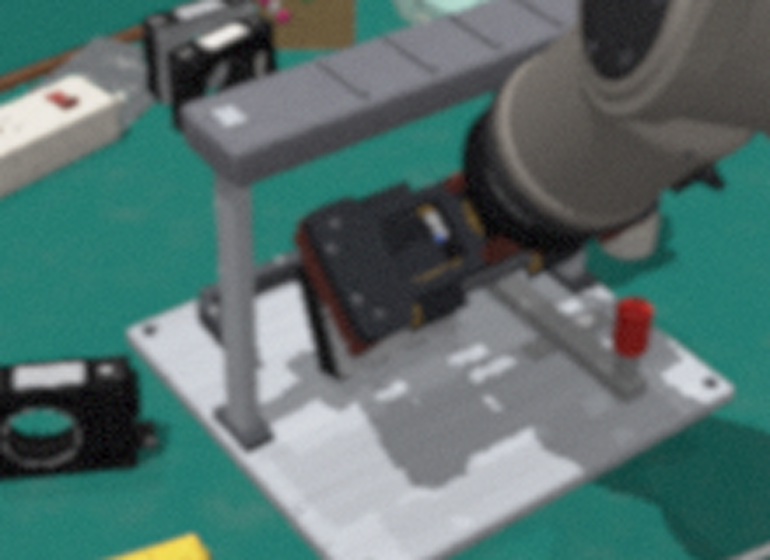

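The housing is leaning back against the fingers (crop (325,320)), foot still in place; continue pushing.

```bash
python3 -m creep '[-0.48,0,0.37,0, -0.48,0,0.37,0, -0.3,0,0.2,0, 0,0,0,0]'; python3 st.py; python3 - <<'E'
from h import *
a=snap("scene","s3"); cv2.imwrite("pics/s3c.png",cv2.resize(a[200:360,210:430,::-1],(550,400),interpolation=cv2.INTER_CUBIC))
E
```

```text
time_s: 10.7
position: [0.5697, 0.1752, 0.059]
eef_rot: [0.117, 2.481, -0.052]
wrist_force: [0.1, 0.3, 0.8]
finger_gap: 0.498
gripper_force: 0.0
t 10.7 fix mm [ 39.4 -17.9  59. ] q [-0.718  0.48   0.087  2.32   1.943  0.426 -1.047] F [0.1 0.3 0.8]
tool in fixture
 [[-0.791  0.014  0.612]
 [ 0.006  1.    -0.016]
 [-0.612 -0.009 -0.791]]
```

View pics/s3c.png

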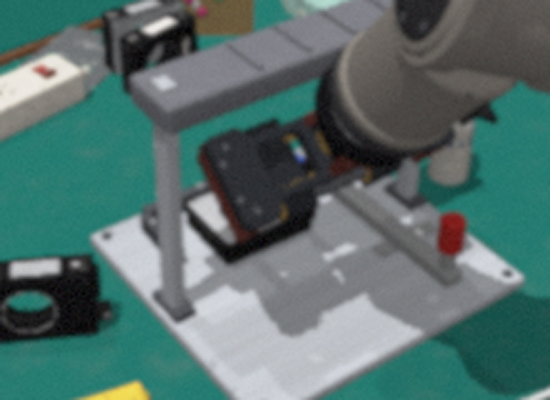

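Housing now lies silver-up at (240,225) of the crop. Retreat a little and measure its near edge.

```bash
python3 -m creep '[1.45,0.9,-1.4,0, 1.45,0.9,-1.4,0]'; python3 st.py; python3 - <<'E'
from h import *
s=snap("wrist","w2"); cv2.imwrite("pics/w2.png",s[:,:,::-1]); np.save("w2T.npy",np.array(get_calibration("wrist")["T"]))
E
```

```text
time_s: 11.0
position: [0.5307, 0.1971, 0.0631]
eef_rot: [0.118, 2.481, -0.053]
wrist_force: [-0.7, 0.1, -0.3]
finger_gap: 0.501
gripper_force: 0.0
t 11.0 fix mm [-1.3  0.7 63.1] q [-0.806  0.45   0.066  2.366  1.842  0.473 -1.041] F [-0.7  0.1 -0.3]
tool in fixture
 [[-0.791  0.015  0.612]
 [ 0.006  1.    -0.016]
 [-0.612 -0.009 -0.791]]
```

View pics/w2.png

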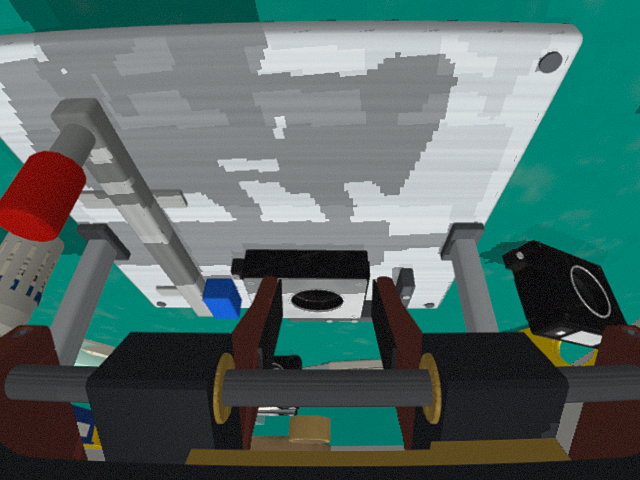

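Near bottom edge of the flat housing runs (250,250)–(369,251), legs' feet front edges at (105,225) and (465,225), knob (43,195) left.

```bash
python3 - <<'E'
from st import *
for nm,u,v,z in [("bot l",248,251,.012),("bot r",369,251,.012),("top l",246,276,.032),("top r",369,280,.032),("legfoot L front in",447,226,.018),("legfoot R front in",117,226,.018),("platecorner",580,32,.012)]:
    print(nm,f(onz("wrist",u,v,z)))
E
```

```text
bot l [ 30.5 -49.5  12. ]
bot r [30.2 29.  12. ]
top l [ 27.9 -47.6  32. ]
top r [32.3 28.  32. ]
legfoot L front in [-4.8 69.4 18. ]
legfoot R front in [  -4.5 -118.3   18. ]
platecorner [-109.   91.   12.]
```

```bash
python3 -m creep '[0.4,0.2,2.2,0, 0.4,0.2,2.2,0, 0,0,0,0]'; python3 st.py
```

```text
time_s: 11.42
position: [0.5522, 0.1981, 0.0223]
eef_rot: [0.117, 2.482, -0.054]
wrist_force: [0.0, -0.6, -0.3]
finger_gap: 0.499
gripper_force: 0.0
t 11.425 fix mm [20.   3.5 22.3] q [-0.736  0.563  0.025  2.327  2.003  0.504 -1.184] F [ 0.  -0.6 -0.3]
tool in fixture
 [[-0.792  0.015  0.611]
 [ 0.005  1.    -0.017]
 [-0.611 -0.01  -0.792]]
```

```bash
python3 -m creep '[-0.4,-1.0,0.3,0, 0,-1.0,0,0, -0.32,0,0.24,0, -0.32,0,0.24,0]'; python3 st.py;  python3 -m creep '[-0.24,0,0.18,0, -0.24,0,0.18,0]'
```

```text
time_s: 11.92
position: [0.5635, 0.1775, 0.0242]
eef_rot: [0.117, 2.481, -0.052]
wrist_force: [-0.7, -0.1, -0.7]
finger_gap: 0.499
gripper_force: 0.2
t 11.925 fix mm [ 33.  -16.1  24.2] q [-0.68   0.559  0.026  2.33   2.074  0.492 -1.202] F [-0.7 -0.1 -0.7]
tool in fixture
 [[-0.791  0.014  0.612]
 [ 0.006  1.    -0.015]
 [-0.612 -0.008 -0.791]]
time_s: 12.18
position: [0.5684, 0.1774, 0.0236]
eef_rot: [0.116, 2.482, -0.052]
wrist_force: [-12.2, 1.2, 10.1]
finger_gap: 0.502
gripper_force: 6.1
```

```bash
python3 -m creep '[0.5,0,-0.4,0, 0.5,2.0,-0.4,0, 0,0,-4,0, 0,0,-6,0, 0,0,-6,0]' 0; python3 st.py; python3 - <<'E'
from sim import *
from st import f
s=get_state(); q=np.array(s["joints"])
x,m=fk(q,P,SG); print("model err",(x-s["position"])*1e3)
for L in (0,.15,.3,.45):
    print(L); track(q,[(-60,-60,180,L,-3.14),(-75,-125,150,L,-3.14),(-75,-125,45,L,-3.14),(-75,-80,45,L,-3.14)])
E
```

```text
time_s: 12.8
position: [0.4616, 0.2089, 0.1493]
eef_rot: [0.116, 2.481, -0.053]
wrist_force: [0.5, 0.2, 0.8]
finger_gap: 0.009
gripper_force: 0.0
t 12.8 fix mm [-71.1   6.8 149.3] q [-1.007  0.179  0.104  2.427  1.317  0.549 -0.602] F [0.5 0.2 0.8]
tool in fixture
 [[-0.791  0.014  0.612]
 [ 0.005  1.    -0.016]
 [-0.612 -0.01  -0.791]]
model err [-27.9798883   -9.49728992   2.7203391 ]
0
(-60, -60, 180) q [-0.39  0.23 -0.01  2.03  0.02  0.88  1.09] e mm 0.0 rot 0.0
(-75, -125, 150) q [-0.3   0.22  0.03  2.13  0.01  0.79  1.22] e mm 0.0 rot 0.0
(-75, -125, 45) q [-0.3   0.41  0.03  2.19  0.01  0.54  1.22] e mm 0.0 rot 0.0
(-75, -80, 45) q [-0.39  0.43  0.02  2.16  0.01  0.55  1.12] e mm 0.0 rot 0.0
0.15
(-60, -60, 180) q [-0.45  0.16  0.02  2.12  0.1   0.72  0.99] e mm 0.0 rot 0.0
(-75, -125, 150) q [-0.35  0.15  0.05  2.23  0.07  0.62  1.14] e mm 0.0 rot 0.0
(-75, -125, 45) q [-0.36  0.37  0.07  2.29  0.09  0.34  1.11] e mm 0.0 rot 0.0
(-75, -80, 45) q [-0.49  0.39  0.09  2.26  0.1   0.36  1.  ] e mm 0.0 rot 0.0
0.3
(-60, -60, 180) q [-0.54  0.11  0.05  2.22  0.26  0.55  0.81] e mm 0.0 rot 0.0
(-75, -125, 150) q [-0.44  0.1   0.1   2.33  0.22  0.44  0.97] e mm 0.0 rot 0.0
(-75, -125, 45) q [-0.32  0.35 -0.05  2.4   0.86  0.17  0.31] e mm 0.0 rot 0.0
(-75, -80, 45) q [-0.44  0.36 -0.04  2.36  0.84  0.21  0.22] e mm 0.0 rot 0.0
0.45
(-60, -60, 180) q [-0.66  0.08  0.12  2.32  0.58  0.41  0.45] e mm 0.0 rot 0.0
(-75, -125, 150) q [-0.58  0.07  0.18  2.43  0.62  0.27  0.53] e mm 0.0 rot 0.0
(-75, -125, 45) q [-0.12  0.37 -0.34  2.44  1.61  0.3  -0.48] e mm 15.3 rot 0.061
(-75, -80, 45) q [ 0.13  0.49 -0.78  2.44  1.68  0.56 -0.6 ] e mm 7.6 rot 0.028
```

```bash
python3 -m creep '[48,0,-37,0, 48,0,-37,0, 48,0,-37,0]'; python3 st.py
```

```text
time_s: 13.18
position: [0.4115, 0.1925, 0.097]
eef_rot: [0.025, 2.505, -0.266]
wrist_force: [0.8, 0.3, -1.7]
finger_gap: 0.006
gripper_force: 0.0
t 13.175 fix mm [-119.7  -13.8   97. ] q [-0.414  0.384 -0.72   2.431  1.359  0.925 -0.692] F [ 0.8  0.3 -1.7]
tool in fixture
 [[-0.806 -0.002  0.592]
 [-0.111  0.983 -0.148]
 [-0.582 -0.184 -0.792]]
```

```bash
python3 -m creep '[-2.3,-0.7,-3.2,0, -2.3,-0.7,-3.2,0, -2.4,-5.0,-0.4,0, -2.4,-5.0,-0.4,0, -2.4,-5.0,-0.4,0, -2.4,-5.0,-0.4,0, -2.4,-5.0,-0.4,0]'; python3 st.py
```

```text
time_s: 14.05
position: [0.477, -0.0449, 0.309]
eef_rot: [0.027, 2.505, -0.266]
wrist_force: [0.1, 0.7, -0.5]
finger_gap: 0.007
gripper_force: 0.0
t 14.05 fix mm [ -34.7 -245.   309. ] q [ 0.021 -0.226 -0.26   2.328  0.574  0.538  0.876] F [ 0.1  0.7 -0.5]
tool in fixture
 [[-0.806 -0.     0.591]
 [-0.109  0.983 -0.148]
 [-0.581 -0.184 -0.793]]
```

```bash
python3 -m creep '[50,0,-30,0, 50,0,-30,0, 50,0,-30,0]'; python3 st.py
```

```text
time_s: 14.42
position: [0.3861, -0.026, 0.2762]
eef_rot: [0.068, 2.605, -0.296]
wrist_force: [-0.2, 0.2, -0.4]
finger_gap: 0.006
gripper_force: 0.0
t 14.425 fix mm [-126.9 -233.7  276.2] q [-0.115 -0.336 -0.276  2.435  0.503  0.694  0.788] F [-0.2  0.2 -0.4]
tool in fixture
 [[-0.863  0.023  0.504]
 [-0.079  0.98  -0.181]
 [-0.498 -0.196 -0.844]]
```

```bash
python3 -m creep '[50,0,-30,0, 50,0,-30,0, 50,0,-30,0, 50,0,-30,0]'; python3 st.py
```

```text
time_s: 14.92
position: [0.269, 0.0513, 0.2559]
eef_rot: [0.11, 2.798, -0.426]
wrist_force: [0.3, 1.4, -1.0]
finger_gap: 0.005
gripper_force: 0.0
t 14.925 fix mm [-250.  -166.3  255.9] q [-0.756 -0.337 -0.179  2.435  0.404  1.143  0.379] F [ 0.3  1.4 -1. ]
tool in fixture
 [[-0.949  0.041  0.313]
 [-0.049  0.96  -0.277]
 [-0.312 -0.278 -0.909]]
```

```bash
python3 -m creep '[-3.6,1.3,3.75,0, -3.6,1.3,3.75,0, -3.6,1.3,3.75,0, -3.6,1.3,3.75,0, 0,0,0,0]'; python3 st.py; python3 - <<'E'
from h import *
a=snap("top","t3"); cv2.imwrite("pics/t3c.png",cv2.resize(a[190:350,210:410,::-1],(700,560),interpolation=cv2.INTER_CUBIC))
E
```

```text
time_s: 15.55
position: [0.4576, 0.0511, 0.148]
eef_rot: [0.109, 2.801, -0.429]
wrist_force: [-0.8, -0.4, 0.3]
finger_gap: 0.006
gripper_force: 0.0
t 15.55 fix mm [ -62.  -150.9  148. ] q [-0.61   0.168  0.055  2.298  0.67   0.701  0.412] F [-0.8 -0.4  0.3]
tool in fixture
 [[-0.95   0.041  0.311]
 [-0.05   0.959 -0.279]
 [-0.309 -0.28  -0.909]]
```

View pics/t3c.png

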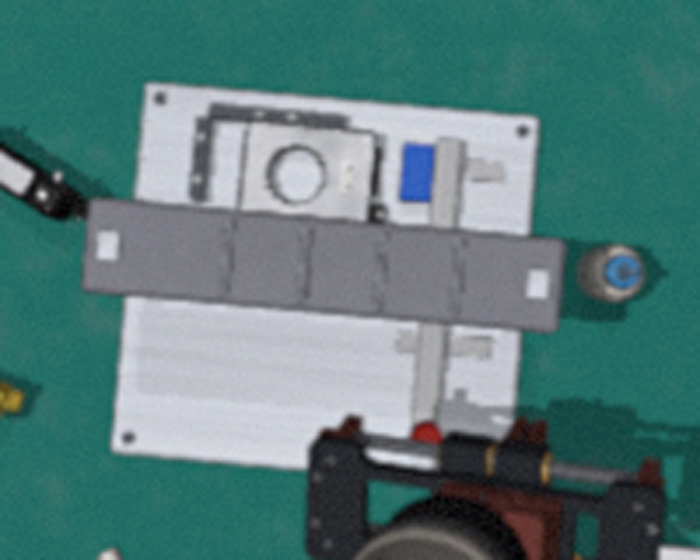

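Top crop: housing (300,170) lies silver up, tight against the rear stop, about 25 mm from the fence; jaw open, bottle (625,270) untouched.

```bash
python3 -m creep '[1.73,1.53,4.6,0, 1.73,1.53,4.6,0, 0,0,0,0]'; python3 st.py
```

```text
time_s: 15.98
position: [0.4513, 0.0534, 0.0456]
eef_rot: [0.103, 2.802, -0.431]
wrist_force: [-0.3, -0.7, 0.7]
finger_gap: 0.0
gripper_force: 0.0
t 15.975 fix mm [ -68.4 -149.1   45.6] q [-0.673  0.392  0.117  2.374  0.941  0.474  0.062] F [-0.3 -0.7  0.7]
tool in fixture
 [[-0.95   0.036  0.31 ]
 [-0.054  0.959 -0.279]
 [-0.307 -0.282 -0.909]]
```

```bash
python3 -m creep '[-0.05,0.77,-0.22,0, -0.05,0.77,-0.22,0, -0.05,0.77,-0.22,0, -0.05,0.77,-0.22,0, -0.05,0.77,-0.22,0]'; python3 st.py;python3 - <<'E'
from h import *
a=snap("top","t4"); cv2.imwrite("pics/t4c.png",cv2.resize(a[190:350,210:410,::-1],(700,560),interpolation=cv2.INTER_CUBIC))
b=cv2.cvtColor(a,cv2.COLOR_RGB2HSV)
from st import f
mb=(abs(b[...,0].astype(int)-112)<12)&(b[...,1]>150); mb[:,:280]=0; mb[:,345:]=0; mb[250:]=0; mb[:215]=0
ys,xs=np.nonzero(mb); print("pad",f(onz("top",xs.mean(),ys.mean(),.032)),"open was 83.3 -80.3")
E
```

```text
time_s: 16.6
position: [0.4587, 0.0932, 0.0487]
eef_rot: [0.111, 2.796, -0.427]
wrist_force: [-0.6, -4.6, 8.9]
finger_gap: 0.002
gripper_force: 4.0
t 16.6 fix mm [ -64.4 -108.9   48.7] q [-0.714  0.406  0.078  2.323  0.879  0.529  0.054] F [-0.6 -4.6  8.9]
tool in fixture
 [[-0.948  0.043  0.315]
 [-0.049  0.959 -0.278]
 [-0.314 -0.279 -0.907]]
pad [ 83.7 -63.6  32. ] open was 83.3 -80.3
```

```bash
cat > pad.py <<'E'
from st import *
a=snap("top","t%d"%int(get_state()["time_s"]*100))
b=cv2.cvtColor(a,cv2.COLOR_RGB2HSV)
mb=(abs(b[...,0].astype(int)-112)<12)&(b[...,1]>150); mb[:,:280]=0; mb[:,345:]=0; mb[250:]=0; mb[:215]=0
ys,xs=np.nonzero(mb); print("pad",f(onz("top",xs.mean(),ys.mean(),.032)))
st()
E
python3 -m creep '[-0.05,0.67,-0.18,0, -0.05,0.67,-0.18,0, -0.05,0.67,-0.18,0]'; python3 pad.py
```

```text
time_s: 17.02
position: [0.4604, 0.1133, 0.0483]
eef_rot: [0.112, 2.796, -0.429]
wrist_force: [-2.1, -5.5, 11.0]
finger_gap: 0.006
gripper_force: 4.9
pad [ 83.2 -43.9  32. ]
t 17.075 fix mm [-64.3 -87.3  48.3] q [-0.735  0.419  0.059  2.295  0.849  0.556  0.051] F [-1.3 -2.8  7.8]
tool in fixture
 [[-0.948  0.042  0.315]
 [-0.05   0.959 -0.277]
 [-0.314 -0.279 -0.908]]
```

```bash
python3 -m creep '[-0.01,0.2,-0.06,0, -0.01,0.2,-0.06,0, 0,0,0,0]'; python3 pad.py
```

```text
time_s: 17.45
position: [0.4607, 0.1171, 0.0482]
eef_rot: [0.112, 2.796, -0.429]
wrist_force: [-1.4, -5.5, 7.0]
finger_gap: 0.005
gripper_force: 4.3
pad [ 83.9 -39.9  32. ]
t 17.5 fix mm [-64.5 -84.8  48.2] q [-0.738  0.422  0.057  2.291  0.845  0.561  0.05 ] F [-0.5 -5.2  7.2]
tool in fixture
 [[-0.948  0.043  0.314]
 [-0.049  0.959 -0.279]
 [-0.313 -0.28  -0.907]]
```

Pad 40.4 mm on; press a little to feel the stop and look.

```bash
python3 -m creep '[-0.01,0.15,-0.04,0, -0.01,0.15,-0.04,0]'; python3 pad.py; python3 - <<'E'
from h import *
import glob,os
p=max([g for g in glob.glob("pics/t1*.png")],key=os.path.getmtime)
a=cv2.imread(p); cv2.imwrite("pics/t5c.png",cv2.resize(a[205:285,230:370],(798,456),interpolation=cv2.INTER_CUBIC))
E
```

```text
time_s: 17.75
position: [0.4605, 0.1174, 0.0483]
eef_rot: [0.115, 2.796, -0.436]
wrist_force: [-0.5, -12.9, 9.1]
finger_gap: 0.003
gripper_force: 7.5
pad [ 83.8 -40.   32. ]
t 17.8 fix mm [-64.6 -84.6  48.3] q [-0.74   0.424  0.056  2.288  0.841  0.568  0.049] F [ -0.6 -11.    9.9]
tool in fixture
 [[-0.949  0.046  0.313]
 [-0.047  0.958 -0.284]
 [-0.313 -0.284 -0.906]]
```

View pics/t5c.png

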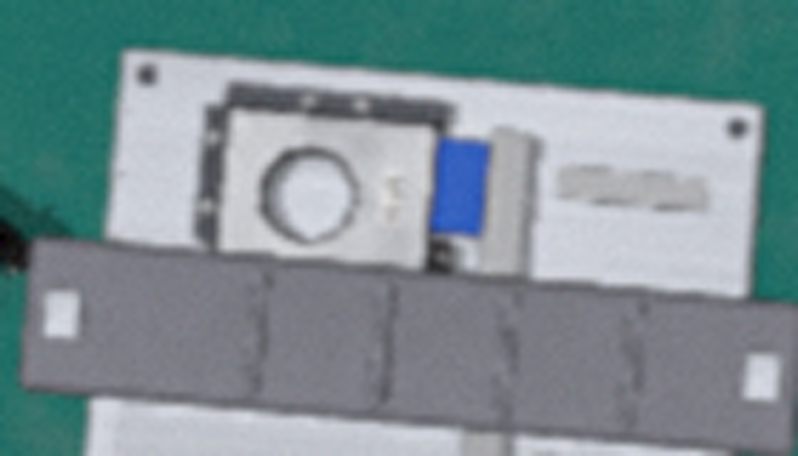

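Housing sits flush against the fence (left) and the rear stop (top), square, with the blue pad pressed on its end; the jaw stopped at 40 mm with rising force. Back off and hand in.

```bash
python3 -m creep '[0,-1.0,0,0, 0,-2.0,0,0, 0,0,0,0]'; python3 pad.py; python3 -c "
from cell import *
print(hand_in())"
```

```text
time_s: 18.18
position: [0.4568, 0.0922, 0.056]
eef_rot: [0.111, 2.798, -0.424]
wrist_force: [-0.2, -0.2, -0.4]
finger_gap: 0.007
gripper_force: 0.0
pad [ 83.8 -40.1  32. ]
t 18.225 fix mm [ -65.9 -108.8   55.8] q [-0.706  0.387  0.069  2.323  0.858  0.542  0.08 ] F [ 1.4  0.1 -0.3]
tool in fixture
 [[-0.949  0.041  0.314]
 [-0.05   0.96  -0.275]
 [-0.313 -0.276 -0.909]]
the job is handed in; nothing more can be done
None
```

I toppled the housing silver side up, slid it home against the rear stop and clamped it on the fence with the jaw at about 40 mm. I handed it in at 18.2 s; the last pictures show it seated and square, the glue bottle and black housing were not touched, and no verdict came back.

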